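Nip a hydraulic valve body in a one-hand bar clamp

TASK

Hold the green hydraulic valve body for the fitter in the one-hand bar clamp bolted to the bench: by hand, slide the clamp's far jaw along until its pad stands about 2 cm short of the valve, then pump the trigger towards the handle in full strokes, letting it spring right out in between, until the pad meets the valve and presses it against the standing jaw. Stop with the soft pad squeezed about half way, never squash it flat, and finish with the trigger still held squeezed; do not tip the valve, and leave the spanner, the tee fitting and the flange plate where they lie.

Things in the scene. Friction and masses are not known exactly. Their poses are not given: they have to be found in the camera images.
- clamp: One-hand bar clamp, black and grey with a steel bar, bolted to the bench. Origin: on the bench under the face of its standing jaw's pad; x along the bar towards the far jaw, z up. Standing pad 36 wide, z 10-50 mm, face at x=0. Housing 36 wide, x -88 to -10, up to z 109. Bar 6 wide, z 69-87, saw teeth on top to z 89; its tail sticks out behind the housing (to x -116 at jaw 0), moves with the jaw.
- handle_back (a point): Back face of the fixed upright handle, at clamp (-70, 0, 172) mm, 26 mm below the handle's top. Here the handle is 20 mm deep (x -70 to -50), 26 wide, leaning back 0.147 rad. Open trigger and handle together span 50 mm here, squeezed 30 mm; clear above and on both sides.
- trigger_front (a point): Front (+x) face of the trigger, a lever 10 mm deep, 18 wide, top at z 196 mm, in front of the handle; open at clamp (-20, 0, 172) mm. It moves 20 mm to -x, towards the handle, when fully squeezed, 136 mm above its pivot at clamp (-30, 0, 36). The point turns with the trigger.
- trigger (a joint): Trigger angle, rad: 0 out (its spring returns it), 0.147 fully squeezed. A pawl drives the bar's 3.3 mm teeth: after up to 4 mm idle, the jaw closes about 60 mm per rad, some 6.6 mm a full stroke from fully out; 2-6 mm once the pad presses. At trigger_front: 3-5 N empty, 16-22 N with the pad half squeezed. Let out under load, the jaw slips back 1-3 mm to the last tooth caught.
- jaw (a joint): Slide of far jaw and bar, m: 0 fully open, grows as the jaw closes (-x), most 0.16. Pushing by hand towards closing takes about 4 to 8 N and it stays where left; the ratchet blocks opening (but for 1-3 mm of play), so an overshoot cannot be undone. Face of the uncompressed pad is at clamp x = 180 mm minus this.
- jaw_top (a point): Centre of the top of the far jaw, a black upright block on the end of the bar: 26 mm along the bar, 28 mm across, its upper part from z 60 to this point at z 110 mm. Clear above and on both sides: can be pinched across the bar from above. It slides with the jaw.
- pad_face (a point): Centre of the face (looking to clamp -x) of the soft black rubber pad on the far jaw, 34 wide x 38 high, at z 30 mm. It meets the valve.
- pad (a joint): Squeeze of the soft pad, m: 0 uncompressed, 0.009 squashed flat; about 5 N per mm.
- valve: Green cast hydraulic valve body, loose, 0.6-0.95 kg, standing between the jaws, 70 along the bar x 56 across x 46 mm high, red port plugs up to z 56, steel spool ends to 42 mm either side. Origin: centre of its underside; x along the bar, its far face at +35 mm. It stands 1-4 mm off the standing pad and slides against it when clamped.
- spanner: Bystander: loose steel spanner, 170 x 24 x 8 mm, lying flat. Origin: centre of its underside.
- tee: Bystander: loose steel tee fitting with red caps, 76 x 52 x 27 mm, lying flat. Origin: under the centre of its body.
- flange: Bystander: loose green flange plate with five holes, 80 x 60 x 10 mm, lying flat. Origin: centre of its underside.
Mind the look-alikes: they are no part of the job. What is shaped like the valve but pink or purple is not meant.

How it is judged:
By the outcome, as a careful person would: the job done as asked, in the order asked, and still so for the second after the job is handed in, while the arm keeps its last pose, push and grip.
It also fails if it takes over 67 s, if anything falls off the work surface, if the arm or the gripper's body presses on something with over 40 N, if the wrist force passes 120 N, or if a joint passes its speed limit or range.

ROBOT

A 6-joint arm with a two-finger parallel gripper is mounted at the origin on the work surface. World frame = base frame: x ahead of the robot, y to its left, z up, the work surface at z = 0. Lengths are in mm, angles in rad, forces in N, time in s.
With the tool pointing down it reaches from about 300 to 775 mm from the base axis. Payload 14.6 kg.
Tool frame: the origin (TCP) lies at the very end of the fingers, on their centre line; the grasp point (between the pads) lies 19 mm behind it (grip_point_offset is the distance from the TCP to the grasp point, in mm); z points along the fingers, y is the line along which they close (so a half turn about z gives the same grasp; the last joint's range is limited). The gripper opens to 94 mm and grips with 3 to 60 N. Pads are 16 mm wide; open, the fingers measure 119 mm over their backs; the gripper's body (75 mm by 177 mm) begins 78 mm behind the grasp point.
Start: joints at [1.185, 0.3, 1.521, -0, 1.321, -0.067], TCP at [172.382, 522.277, 205.446] pointing down, gripper open.
Joint ranges: [-3.03, 3.03], [-0.79, 2.21], [0.23, 2.52], [-1.04, 4.18], [0, 3.07], [-2.55, 2.55]. Speed limits (rad/s): [2.22, 2.22, 2.57, 3.14, 3.14, 3.14].

INTERFACE

Orientations are given as [roll, pitch, yaw] about the fixed x, y, z axes, in that order (R = Rz(yaw) Ry(pitch) Rx(roll)).
In Python, from cell import read_state, camera, camera_info, sign_off, grip_point_offset gives the robot as it stands.
- The arm moves only by the shell command python3 -m handwheel 'ROWS' [FORCE]. ROWS is text: rows parted by semicolons, each of 5 numbers parted by spaces: the shift along the world's x, y, z in units of 40 mm (1.0 is 40 mm), then the turn about the world's z in units of 5 degrees (1.0 is 5 degrees), then the closure, from 0 (fully open) to 1 (shut). In form: dx dy dz yaw gripper; .... A call has 1 to 12 rows; each row shifts and turns the commanded pose from where the row before left it; what a row does not reach is not made up. A row lasts 1/12 s, in which the tool goes at most 41.7 mm and 7.16 degrees, less where a joint would pass 70% of its speed; a pose out of reach is approached as far as the arm can. A call is refused whole if a number of a shift passes 1 or a number of a turn 1, either way. A call with a gripper value outside its range is refused whole. The fingers move at their own pace and stop on an object; FORCE is the grip in N (left out, the last holds). Time passes only in rows, so rows that do not move let the fingers close. It gives the time, the measured TCP pose, the force, the opening and the grip force at its end, in the units of the state.
- read_state(): the state, without advancing time (a new reading comes with each control period).
- camera(name): name is "scene" or "top"; returns (picture, depth): 384x512x3 uint8, red, green, blue; 384x512 float32, mm along the optical axis (not along the pixel's ray), 0 where there is no reading.
- camera_info(name): a dict with "intrinsics" (3x3 intrinsics, pixels), "world_from_camera" (4x4, takes a point from camera to world coordinates). Camera axes: x right, y down, z forward; pixel columns grow to the right and rows downward; lengths in mm; the calibration is good to about 2 mm. A picture is of the moment at which its call begins. camera_info takes no time and is no camera call.
- sign_off(): hands the job in; it is judged then, once.
The state is a dict: "clock": time; "joints": joint angles; "qd": joint speeds; "effort": joint torques, N m; "eef_pos": TCP position; "eef_rot": TCP orientation; "wrist_force": force on the tool from outside, world axes, zero at the start; "moment": the same for the moment, N m; "finger_gap": finger opening in mm; "finger_force": force on a finger pad.
Only numpy, scipy, OpenCV 4.12 (cv2) and the standard library are available. Lean on these libraries where they do the work, as an engineer would, in place of code of your own. Each camera call takes 0.05 s, during which the arm holds its last target. There are 200 camera calls.

## Working session

There is one attempt and no reset: what is moved stays moved. The work goes in short steps, Python scripts to look and compute and a shell command to move; the robot and the scene stay as the last step left them, time stands still between calls to the robot, and variables do not carry over. Pictures are saved under pics/ and viewed, at most 10 in all, crops included, and the job is handed in when it is done.

```bash
mkdir -p pics; cat > h.py <<'E'
import numpy as np, cv2
from cell import *
def snap(n):
    im,d=camera(n); return im,d
def save(im,f): cv2.imwrite('pics/'+f,cv2.cvtColor(im,cv2.COLOR_RGB2BGR))
def pts(n,d):
    i=camera_info(n);K=np.array(i['intrinsics']);T=np.array(i['world_from_camera'])
    v,u=np.mgrid[:d.shape[0],:d.shape[1]]
    P=np.stack([(u-K[0,2])/K[0,0]*d,(v-K[1,2])/K[1,1]*d,d],-1)
    W=P@T[:3,:3].T+T[:3,3]; W[d==0]=np.nan; return W
E
python3 - <<'E'
from h import *
a,d=snap('scene');b,e=snap('top')
np.savez('f.npz',a=a,d=d,b=b,e=e)
save(a,'s0.png');save(b,'t0.png')
for n in('scene','top'):
    i=camera_info(n);print(n,np.round(i['world_from_camera'],3).tolist(),np.round(i['intrinsics'],1).tolist())
s=read_state();print(s, grip_point_offset)
E
```

```text
scene [[0.188, 0.729, -0.658, 1072.275], [0.982, -0.141, 0.124, -91.369], [-0.002, -0.669, -0.743, 686.89], [0.0, 0.0, 0.0, 1.0]] [[408.5, 0.0, 257.9], [0.0, 408.5, 196.7], [0.0, 0.0, 1.0]]
top [[-0.011, -0.99, 0.142, 457.791], [-1.0, 0.009, -0.015, -18.887], [0.013, -0.142, -0.99, 984.644], [0.0, 0.0, 0.0, 1.0]] [[384.4, 0.0, 251.8], [0.0, 384.4, 192.8], [0.0, 0.0, 1.0]]
{'clock': 0.1, 'joints': array([ 1.18540199e+00,  3.00435950e-01,  1.52148918e+00, -2.32116788e-06,
        1.32066037e+00, -6.66112973e-02]), 'qd': array([ 1.10763770e-05, -9.34314707e-04, -1.36209201e-03,  3.63246855e-04,
        5.51608677e-04, -1.34571159e-03]), 'effort': array([ 9.04480257e-04, -5.32647157e+01, -3.53282189e+01,  7.08872708e-02,
        2.35205685e-02, -9.26829762e-05]), 'eef_pos': array([172.30503828, 522.08849863, 204.94447698]), 'eef_rot': array([-3.14060186e+00, -6.38421553e-05,  2.82281015e+00]), 'wrist_force': array([-1.34588514,  1.1475771 , -0.50290709]), 'moment': array([-0.01422827, -0.0102524 ,  0.02022312]), 'finger_force': 0.0, 'finger_gap': 94.07758553954909} 18.8
```

View pics/s0.png

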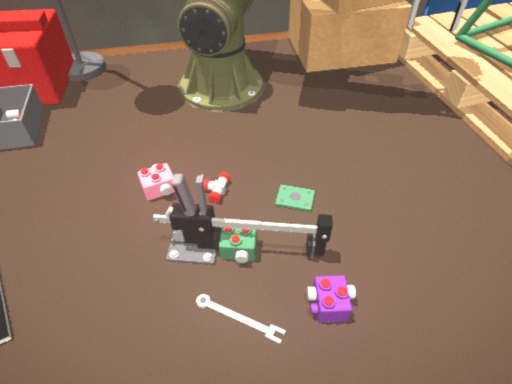

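View pics/t0.png

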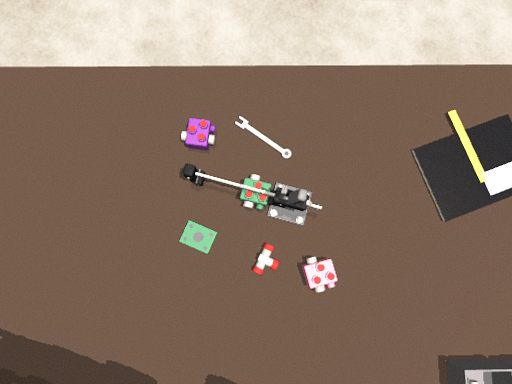

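The scene view shows the clamp housing at (192,225), the far jaw at (322,230), and the green valve between them at (238,245). Things that could be taken for the valve are the pink one (157,180), the purple one (332,298) and the flat green flange (295,197). In the top view the jaw is at (192,174), the valve at (256,192) and the bar tail at (320,207). I choose the green body under the bar.

```bash
cat >> h.py <<'E'
def masks(im):
    h=cv2.cvtColor(im,cv2.COLOR_RGB2HSV); return h
E
python3 - <<'E'
from h import *
f=np.load('f.npz')
crop=np.hstack([cv2.resize(f['a'][160:280,140:340],(400*1,240)),cv2.resize(f['b'][150:240,170:330],(400,225))[:240] if 0 else cv2.resize(f['b'][140:236,170:330],(400,240))])
save(crop,'c0.png')
C={}
for n,im,d in(('scene',f['a'],f['d']),('top',f['b'],f['e'])):
    W=pts(n,d);h=cv2.cvtColor(im,cv2.COLOR_RGB2HSV)
    ok=~np.isnan(W[...,0])
    box=np.zeros(ok.shape,bool)
    if n=='scene': box[170:270,150:340]=1
    else: box[155:230,175:330]=1
    # bar: z 66-92
    z=W[...,2]
    def rep(nm,m):
        p=W[m&ok&box]
        if len(p)<4: print(n,nm,len(p));return
        print(n,nm,len(p),'med',np.round(np.median(p,0),1),'min',np.round(np.percentile(p,3,0)),'max',np.round(np.percentile(p,97,0)))
    g=(h[...,0]>50)&(h[...,0]<90)&(h[...,1]>90)
    rep('green',g); rep('greentop',g&(z>38)&(z<52))
    black=h[...,2]<70
    rep('high z>140',z>140); rep('z>185',z>185)
    bar=(z>78)&(z<96)&(h[...,2]>120)&(h[...,1]<60); rep('bar',bar)
    p=W[bar&ok&box]
    if len(p)>10:
        q=p[:,:2]; l=cv2.fitLine(q.astype(np.float32),cv2.DIST_HUBER,0,.01,.01).ravel(); print('line',l, np.arctan2(l[1],l[0]))
    rep('jawtop',(z>100)&(z<116)&black)
    p=W[(z>100)&(z<118)&ok&box]
    C[n]=W
    print(np.round(p[np.argmax(p[:,1])]))
E
```

```text
scene green 16 med [595.3 -42.5  43.5] min [485. -77.   7.] max [622. 116.  46.]
scene greentop 11 med [608.5 -45.4  44.7] min [586. -78.  43.] max [622. -20.  47.]
scene high z>140 640 med [ 578.2 -127.2  176. ] min [ 561. -144.  143.] max [586. -95. 197.]
scene z>185 236 med [ 574.5 -130.4  193.6] min [ 558. -145.  186.] max [586. -93. 198.]
scene bar 675 med [603.4 -12.4  85.4] min [ 552. -191.   79.] max [635.  98.  90.]
line [ 2.7545211e-01  9.6131480e-01  6.0153180e+02 -1.9333862e+01] 1.2917364
scene jawtop 131 med [591.7 -92.7 104.1] min [ 573. -152.  100.] max [653. 120. 110.]
[632. 128. 108.]
top green 357 med [580.1 -31.4  43.8] min [507. -76.   8.] max [625. 129.  53.]
top greentop 230 med [594.8 -36.3  45. ] min [568. -76.  42.] max [625.  -9.  50.]
top high z>140 257 med [ 570.6 -125.1  192.2] min [ 556. -142.  145.] max [585. -93. 198.]
top z>185 169 med [ 572.2 -129.   194.1] min [ 557. -144.  187.] max [586. -92. 198.]
top bar 301 med [604.7  -9.4  86.6] min [ 552. -189.   80.] max [635.  99.  91.]
line [ 2.7686960e-01  9.6090752e-01  6.0185748e+02 -1.7993872e+01] 1.2902616
top jawtop 319 med [578.3 -92.5 108.3] min [ 550. -154.  103.] max [650. 126. 112.]
[637. 130. 105.]
```

View pics/c0.png

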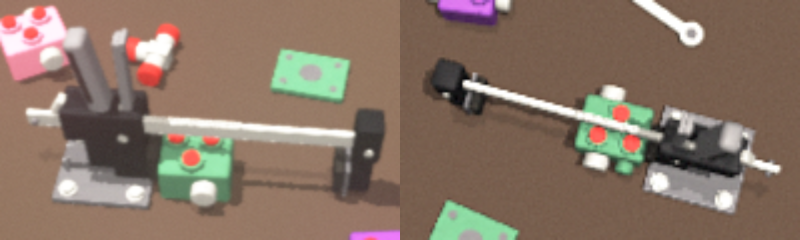

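The crop confirms the valve: green with three red plugs, under the bar next to the standing jaw. The handle (left, leaning) and trigger stand above the housing. Next I project the points onto the bar axis.

```bash
python3 - <<'E'
from h import *
f=np.load('f.npz')
yaw=1.291;u=np.array([np.cos(yaw),np.sin(yaw)]);v=np.array([-u[1],u[0]]);o=np.array([601.7,-18.7])
for n,im,d in(('scene',f['a'],f['d']),('top',f['b'],f['e'])):
    W=pts(n,d);h=cv2.cvtColor(im,cv2.COLOR_RGB2HSV);z=W[...,2]
    s=(W[...,:2]-o)@u;t=(W[...,:2]-o)@v
    near=(abs(t)<60)&(s>-220)&(s<190)
    def rep(nm,m):
        m=m&near
        if m.sum()<3: print(n,nm,m.sum());return
        print(n,nm,m.sum(),'s',np.round(np.percentile(s[m],[2,5,50,95,98]),1),'t',np.round(np.percentile(t[m],[2,5,50,95,98]),1),'z',np.round(np.percentile(z[m],[5,50,95])))
    rep('jawtop',(z>104)&(z<116)&(s>80)); rep('jawall',(z>62)&(z<116)&(s>133))
    rep('jaw low',(z>12)&(z<50)&(s>80))
    g=(h[...,0]>50)&(h[...,0]<90)&(h[...,1]>90)&(z<60)
    rep('green',g);rep('greentop',g&(z>42)&(z<50))
    red=((h[...,0]<8)|(h[...,0]>172))&(h[...,1]>130)&(z<65); rep('red',red)
    rep('handle top',(z>188)&(s<-115)); rep('trig top',(z>185)&(s>-100))
    for a in(170,180,190): rep('z%d'%a,abs(z-a)<4)
    rep('tail',(z>75)&(z<92)&(s<-165)); rep('housing',(z>102)&(z<112)&(s<0))
    if n=='top': rep('z150-200 trig',(z>140)&(s>-103))
E
```

```text
scene jawtop 179 s [125.2 125.5 136.4 148.5 148.8] t [-12.2 -11.7  -0.7  11.7  14.7] z [106. 109. 111.]
scene jawall 238 s [133.7 134.1 141.2 148.8 149.1] t [-13.9 -13.1 -10.6  10.1  11.7] z [ 67. 103. 110.]
scene jaw low 291 s [110.2 110.6 122.  143.2 144.8] t [-16.1 -15.5 -10.3  10.3  13.6] z [16. 38. 49.]
scene green 11 s [-54.  -53.5 -28.2  -4.8   3.2] t [-28.5 -28.1 -14.6   8.4   8.9] z [43. 45. 46.]
scene greentop 11 s [-54.  -53.5 -28.2  -4.8   3.2] t [-28.5 -28.1 -14.6   8.4   8.9] z [43. 45. 46.]
scene red 98 s [-49.3 -47.6 -26.3  -6.3  -4.4] t [-23.  -22.3  -8.1   8.4   9. ] z [53. 55. 57.]
scene handle top 115 s [-131.5 -130.5 -122.9 -115.7 -115.4] t [-10.7 -10.3  -2.4  10.6  12.8] z [189. 194. 196.]
scene trig top 86 s [-89.8 -89.3 -82.9 -78.1 -77.9] t [-7.7 -7.5 -2.8  8.5 10.6] z [187. 195. 198.]
scene z170 78 s [-127.3 -125.8 -111.   -80.9  -80.6] t [-12.4 -11.5  -7.2   7.1   9.5] z [166. 170. 174.]
scene z180 71 s [-129.3 -127.  -112.7  -81.   -80.7] t [-11.9 -11.7  -7.2   4.5   8. ] z [176. 180. 184.]
scene z190 132 s [-131.5 -130.6 -117.1  -79.5  -78.4] t [-11.1 -10.
[... 967 characters left out ...]
p 55 s [-87.9 -87.5 -81.4 -76.3 -76.2] t [-8.6 -7.7  0.1  8.2  8.6] z [190. 196. 199.]
top z170 20 s [-120.3 -119.5 -108.8  -82.9  -81.3] t [-10.2  -8.8   7.9  12.6  12.8] z [166. 170. 173.]
top z180 16 s [-123.5 -122.8 -110.3  -83.4  -82.5] t [-9.2 -8.2  8.4 13.3 13.3] z [178. 179. 183.]
top z190 82 s [-130.  -129.1 -117.3  -80.9  -76.7] t [-11.9 -11.5   2.7  11.4  11.8] z [187. 192. 194.]
top tail 34 s [-183.  -181.9 -174.8 -166.4 -165.8] t [-8.  -7.   0.5  5.6  6.5] z [77. 85. 89.]
top housing 267 s [-150.2 -145.4 -101.5  -70.5  -69.2] t [-17.8 -15.7   8.3  17.2  17.6] z [105. 108. 111.]
top z150-200 trig 70 s [-87.8 -87.4 -81.9 -76.5 -76.2] t [-8.5 -7.4  3.   8.6  9. ] z [151. 195. 199.]
```

Along the bar axis s, everything agrees on the clamp origin at s≈-57 and jaw≈12 mm:

| Feature | s (mm) |
|---|---|
| Trigger front | -77 |
| Handle back | -127 |
| Bar tail | -184 |
| Pad face | 111 |

The jaw top is at s≈138, world (640,114,110). I'll set out for it and refine the valve's far face meanwhile.

```bash
python3 -m handwheel '.65 -.57 0 -.98 0;.65 -.57 0 -.98 0;.65 -.57 0 -.98 0;.65 -.57 0 -.98 0;.65 -.57 0 -.98 0;.65 -.57 0 -.98 0;.65 -.57 0 -.98 0;.65 -.57 0 -.98 0;.65 -.57 0 -.98 0;.65 -.57 0 -.98 0;.65 -.57 0 -.98 0;.65 -.57 0 -.98 0'
python3 -m handwheel '.65 -.57 0 -.98 0;.65 -.57 0 -.98 0;.65 -.57 0 -.98 0;.65 -.57 0 -.98 0;.65 -.57 0 -.98 0;.65 -.57 0 -.98 0;0 0 0 0 0;0 0 0 0 0'
python3 - <<'E'
from h import *
f=np.load('f.npz')
yaw=1.291;u=np.array([np.cos(yaw),np.sin(yaw)]);v=np.array([-u[1],u[0]]);o=np.array([601.7,-18.7])
for n,im,box in(('scene',f['a'],(222,272,205,275)),('top',f['b'],(170,216,232,285))):
    i=camera_info(n);K=np.array(i['intrinsics']);T=np.array(i['world_from_camera'])
    h=cv2.cvtColor(im,cv2.COLOR_RGB2HSV).astype(int)
    m=(h[...,0]>48)&(h[...,0]<95)&(h[...,1]>60)
    b=np.zeros(m.shape,bool);b[box[0]:box[1],box[2]:box[3]]=1;m&=b
    vv,uu=np.nonzero(m);print(n,m.sum(),uu.min(),uu.max(),vv.min(),vv.max())
    for Z in(46,0):
        r=np.stack([(uu-K[0,2])/K[0,0],(vv-K[1,2])/K[1,1],np.ones(len(uu))],1)@T[:3,:3].T
        c=T[:3,3];P=(c+r*((Z-c[2])/r[:,2])[:,None])[:,:2]-o
        s=P@u;t=P@v;print(Z,'s',np.round(np.percentile(s,[0,1,3,97,99,100]),1),'t',np.round(np.percentile(t,[0,1,3,97,99,100]),1))
        if Z==46:
            for t0 in range(-28,29,8):
                k=abs(t-t0)<3
                if k.any(): print(t0,np.round([s[k].min(),s[k].max()],1),end=' ')
            print()
E
```

```text
clock: 1.1
eef_pos: [485.4, 247.2, 205.2]
eef_rot: [-3.141, 0.0, 1.792]
wrist_force: [0.4, 0.1, 0.3]
finger_gap: 93.5
finger_force: 0.0
clock: 1.77
eef_pos: [640.8, 110.6, 204.2]
eef_rot: [-3.14, 0.001, 1.281]
wrist_force: [-0.5, 1.0, 0.1]
finger_gap: 94.1
finger_force: 0.0
scene 804 219 255 228 260
46 s [-58.  -56.8 -55.3  10.5  11.8  13.1] t [-56.2 -55.  -53.1  11.3  14.   16.3]
-28 [-56.7  11.1] -20 [-57.8  12.1] -12 [-57.   11.4] -4 [-58.   10.5] 4 [-57.6   9.9] 12 [-56.4   9.2] 
0 s [-66.5 -65.2 -63.6   7.    8.3   9.7] t [-26.3 -25.1 -23.1  46.1  48.9  51.3]
top 424 240 284 178 209
46 s [-101.1  -76.8  -57.     9.5   10.9   11.7] t [-30.6 -29.7 -28.5  34.3  37.2  38.6]
-28 [-56.8   9.9] -20 [-56.4  11. ] -12 [-55.9  11.3] 4 [-58.1  11.4] 12 [-97.5  10.1] 20 [-83.9  10.4] 28 [-55.4   7.7] 
0 s [-104.1  -78.6  -57.9   11.9   13.4   14.2] t [-38.9 -38.  -36.7  29.2  32.2  33.7]
```

```bash
python3 -m handwheel '-.02 .09 -.4 .1 0;0 0 -.4 0 0;0 0 -.4 0 0;0 0 -.4 0 0;0 0 -.4 0 0;0 0 -.4 0 0;0 0 -.4 0 0;0 0 -.3 0 0;0 0 0 0 0;0 0 0 0 0'
python3 -m handwheel '0 0 0 0 .6;0 0 0 0 .75;0 0 0 0 .75;0 0 0 0 .75;0 0 0 0 .75;0 0 0 0 .75;0 0 0 0 .75;0 0 0 0 .75' 25
```

```text
clock: 2.6
eef_pos: [639.2, 116.0, 81.5]
eef_rot: [-3.141, 0.0, 1.293]
wrist_force: [-0.9, 0.1, 0.1]
finger_gap: 94.1
finger_force: 0.0
clock: 3.27
eef_pos: [639.6, 115.5, 81.5]
eef_rot: [-3.142, -0.0, 1.292]
wrist_force: [-0.8, -0.4, -0.5]
finger_gap: 44.1
finger_force: 0.0
```

```bash
python3 -m handwheel '0 0 0 0 .8;0 0 0 0 .8;0 0 0 0 .8;0 0 0 0 .8;0 0 0 0 .8;0 0 0 0 .8'
```

```text
clock: 3.77
eef_pos: [638.8, 115.7, 81.4]
eef_rot: [-3.139, 0.0, 1.292]
wrist_force: [-6.8, 1.3, 2.1]
finger_gap: 27.8
finger_force: 25.0
```

```bash
python3 -m handwheel '-.042 -.144 0 0 .8;-.042 -.144 0 0 .8;-.042 -.144 0 0 .8;-.042 -.144 0 0 .8;-.042 -.144 0 0 .8;-.042 -.144 0 0 .8;-.042 -.144 0 0 .8;-.042 -.144 0 0 .8;-.042 -.144 0 0 .8;-.042 -.144 0 0 .8;-.042 -.144 0 0 .8;0 0 0 0 .8'
python3 - <<'E'
from h import *
yaw=1.291;u=np.array([np.cos(yaw),np.sin(yaw)]);v=np.array([-u[1],u[0]]);o=np.array([601.7,-18.7])
a,d=snap('scene');b,e=snap('top');np.savez('g.npz',a=a,d=d,b=b,e=e)
save(np.hstack([cv2.resize(a[180:276,160:320],(400,240)),cv2.resize(b[140:236,170:330],(400,240))]),'c1.png')
for n,d in(('scene',d),('top',e)):
    W=pts(n,d);z=W[...,2];s=(W[...,:2]-o)@u;t=(W[...,:2]-o)@v
    for nm,m in(('pad',(z>12)&(z<49)&(s>18)&(s<100)&(abs(t)<20)),('tail',(z>74)&(z<92)&(s<-160)&(s>-270)&(abs(t)<9))):
        if m.sum()>3: print(n,nm,m.sum(),np.round(np.percentile(s[m],[0,2,5,50,95]),1))
s=read_state();print(s['eef_pos'],(s['eef_pos'][:2]-o)@u,(s['eef_pos'][:2]-o)@v,s['wrist_force'])
E
```

```text
clock: 4.77
eef_pos: [620.3, 51.9, 81.3]
eef_rot: [-3.14, -0.0, 1.292]
wrist_force: [-4.9, -0.9, 2.6]
finger_gap: 27.6
finger_force: 25.0
scene pad 262 [43.8 44.2 44.7 56.4 77.3]
scene tail 313 [-252.  -249.8 -246.2 -205.4 -165.6]
top tail 137 [-249.2 -246.9 -244.2 -206.7 -165.1]
[620.33638616  51.88586746  81.35290579] 72.98752596661426 1.5813373410505658 [-7.06216399 -1.52745031  2.61797357]
```

View pics/c1.png

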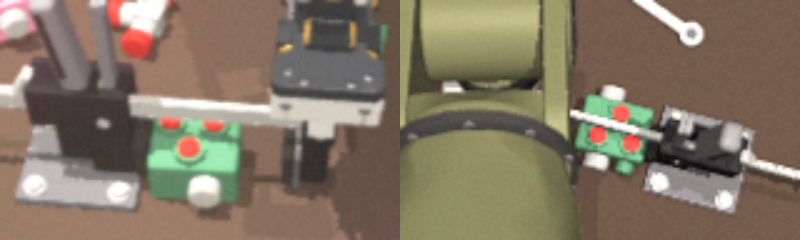

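The crop shows the jaw gripped squarely and slid. The valve's right edge is at crop x≈242 and the pad's left edge at ≈283, a gap of about 32 mm, and the depth reading gives 44−12 = 32 mm as well. 12 mm remains.

```bash
python3 -m handwheel '-.021 -.072 0 0 .8;-.021 -.072 0 0 .8;-.021 -.072 0 0 .8;-.021 -.072 0 0 .8;0 0 0 0 .8;0 0 0 0 .8;0 0 0 0 .5;0 0 0 0 .3;0 0 0 0 .3;0 0 0 0 .3'
python3 -m handwheel '0 0 .5 0 .3;0 0 .7 0 .3;0 0 .9 0 .3;0 0 .9 1 0;0 0 .9 1 0;0 0 0 1 0;0 0 0 1 0;0 0 0 1 0;0 0 0 1 0;0 0 0 1 0;0 0 0 1 0;0 0 0 1 0'
```

```text
clock: 5.7
eef_pos: [617.9, 40.5, 81.5]
eef_rot: [3.141, 0.0, 1.292]
wrist_force: [-0.7, -0.2, 0.0]
finger_gap: 51.2
finger_force: 0.0
clock: 6.7
eef_pos: [617.8, 40.5, 237.5]
eef_rot: [3.142, 0.0, 2.082]
wrist_force: [0.5, 0.3, 0.1]
finger_gap: 94.1
finger_force: 0.0
```

```bash
python3 -m handwheel '-.124 -.441 0 1 0;-.124 -.441 0 1 0;-.124 -.441 0 1 0;-.124 -.441 0 1 0;-.124 -.441 0 1 0;-.124 -.441 0 1 0;-.124 -.441 0 1 0;-.124 -.441 0 1 0;-.124 -.441 0 .95 0;0 0 0 0 0;0 0 0 0 0'
cat > look.py <<'E'
from h import *
import sys
yaw=1.291;u=np.array([np.cos(yaw),np.sin(yaw)]);v=np.array([-u[1],u[0]]);o=np.array([601.7,-18.7])
a,d=snap('scene')
W=pts('scene',d);z=W[...,2];s=(W[...,:2]-o)@u;t=(W[...,:2]-o)@v
def r(nm,m,q): print(nm,m.sum(),np.round(np.percentile(s[m],q),1) if m.sum()>3 else '')
r('pad+jaw',(z>14)&(z<46)&(s>16)&(s<100)&(abs(t)<20),[0,2,5,95,98])
r('jawtop',(z>104)&(z<114)&(s>20)&(s<100)&(abs(t)<16),[2,50,98])
r('jawupper -v side',(z>62)&(z<108)&(s>20)&(s<100)&(t<-8)&(t>-17),[2,50,98])
r('tail',(z>74)&(z<90)&(s<-160)&(abs(t)<7),[0,1,3])
h=cv2.cvtColor(a,cv2.COLOR_RGB2HSV).astype(int)
m=(h[...,0]>48)&(h[...,0]<95)&(h[...,1]>60);b=np.zeros(m.shape,bool);b[222:272,205:275]=1
m&=b;vv,uu=np.nonzero(m);i=camera_info('scene');K=np.array(i['intrinsics']);T=np.array(i['world_from_camera']);c=T[:3,3]
R=np.stack([(uu-K[0,2])/K[0,0],(vv-K[1,2])/K[1,1],np.ones(len(uu))],1)@T[:3,:3].T
P=(c+R*((46-c[2])/R[:,2])[:,None])[:,:2]-o;sv=P@u;tv=P@v;k=(tv>-26)&(tv<-8)
print('valve s',np.round([sv[k].min(),sv[k].max()],1))
r('trig',(z>183)&(s>-110)&(s<-70)&(abs(t)<8),[2,50,98]); r('handle',(z>186)&(s<-110)&(s>-140)&(abs(t)<12),[2,50,98])
q=read_state();p=q['eef_pos'];print('tcp s,t',np.round([(p[:2]-o)@u,(p[:2]-o)@v,p[2]],1),'gap',q['finger_gap'],'yaw',q['eef_rot'][2],'F',q['wrist_force'].round(1),q['finger_force'])
if len(sys.argv)>1: save(cv2.resize(a[170:280,130:330],(800,440)),sys.argv[1])
E
python3 look.py
```

```text
clock: 7.62
eef_pos: [573.0, -118.6, 237.5]
eef_rot: [3.141, 0.0, 2.856]
wrist_force: [1.0, 1.4, 0.8]
finger_gap: 93.9
finger_force: 0.0
pad+jaw 185 [32.4 32.7 33.  66.3 67.6]
jawtop 175 [47.1 58.7 71.1]
jawupper -v side 212 [46.9 59.3 71.5]
tail 356 [-263.7 -262.1 -259.8]
valve s [-57.8  12.3]
trig 293 [-94.2 -79.1 -70.5]
handle 156 [-138.6 -121.9 -113.3]
tcp s,t [-103.3   -0.   237.5] gap 94.14370169627325 yaw 2.8559868212185897 F [0.7 0.4 0.5] 0.0
```

The gap is 32.5−12.3 ≈ 20 mm, as asked. Next I lower the gripper over the handle and trigger.

```bash
python3 -m handwheel '0 0 -.3 .05 0;0 0 -.3 0 0;0 0 -.3 0 0;0 0 -.3 0 0;0 0 -.3 0 0;0 0 -.3 0 0;0 0 -.3 0 0;0 0 0 0 .3;0 0 0 0 .35;0 0 0 0 .38;0 0 0 0 .38;0 0 0 0 .38' 40
python3 look.py c2.png
```

```text
clock: 8.67
eef_pos: [573.4, -118.3, 154.1]
eef_rot: [3.142, 0.001, 2.863]
wrist_force: [0.2, -0.3, -0.1]
finger_gap: 63.9
finger_force: 0.0
pad+jaw 184 [32.6 32.7 34.6 66.3 67.5]
jawtop 175 [47.1 59.4 71. ]
jawupper -v side 212 [46.8 59.3 71.6]
tail 348 [-263.4 -262.  -260.1]
valve s [-57.8  12.3]
trig 459 [-108.4  -83.2  -70.4]
handle 547 [-139.6 -129.7 -111.7]
tcp s,t [-103.5   -0.2  154. ] gap 61.14756796086652 yaw 2.8628658070352557 F [0.5 0.  0.2] 0.0
```

View pics/c2.png

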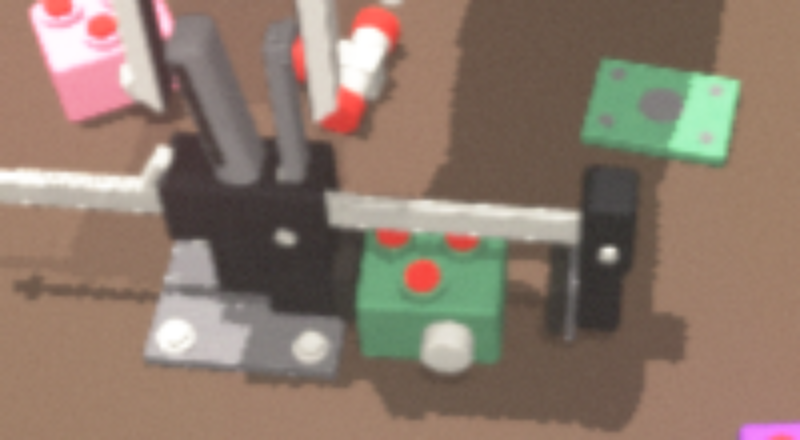

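The fingers straddle the handle (image 200,90) and the trigger (285,90), and the valve stands upright. For the first stroke I step the arm along -u so that the front finger pushes the trigger, watching the force.

```bash
python3 -m handwheel '-.028 -.096 0 0 .38;-.028 -.096 0 0 .38;0 0 0 0 .38;0 0 0 0 .38' 60;python3 -m handwheel '-.028 -.096 0 0 .38;-.028 -.096 0 0 .38;0 0 0 0 .38;0 0 0 0 .38'; python3 -m handwheel '-.028 -.096 0 0 .38;0 0 0 0 .38;0 0 0 0 .38'; python3 look.py
```

```text
clock: 9.05
eef_pos: [571.0, -125.8, 153.8]
eef_rot: [3.141, 0.001, 2.863]
wrist_force: [-0.2, 4.4, 3.6]
finger_gap: 58.3
finger_force: 2.2
clock: 9.38
eef_pos: [568.9, -133.1, 154.0]
eef_rot: [3.141, 0.001, 2.863]
wrist_force: [1.6, 7.1, 5.2]
finger_gap: 58.6
finger_force: 3.3
clock: 9.63
eef_pos: [567.9, -136.7, 153.9]
eef_rot: [3.14, 0.001, 2.863]
wrist_force: [1.3, 6.7, 5.4]
finger_gap: 58.4
finger_force: 3.8
pad+jaw 177 [28.8 28.9 29.1 60.6 61.9]
jawtop 178 [42.  54.2 66.4]
jawupper -v side 211 [42.7 54.2 66.2]
tail 369 [-267.7 -266.9 -265.1]
valve s [-57.8  12.3]
trig 581 [-108.7  -91.   -71.1]
handle 411 [-138.8 -121.5 -110.9]
tcp s,t [-1.228e+02 -1.000e-01  1.539e+02] gap 58.11103044767733 yaw 2.8631572408997603 F [1.5 7.  4.5] 3.727422634838149
```

```bash
python3 -m handwheel '-.028 -.096 0 0 .38;0 0 0 0 .38;0 0 0 0 .38'; python3 -m handwheel '-.01 -.036 0 0 .38;0 0 0 0 .38;0 0 0 0 .38'; python3 -m handwheel '-.007 -.024 0 0 .38;0 0 0 0 .38;0 0 0 0 .38'; python3 look.py
```

```text
clock: 9.93
eef_pos: [566.9, -140.1, 153.8]
eef_rot: [3.14, 0.001, 2.863]
wrist_force: [2.6, 10.2, 3.3]
finger_gap: 58.3
finger_force: 5.3
clock: 10.18
eef_pos: [566.8, -140.3, 153.7]
eef_rot: [3.138, 0.001, 2.864]
wrist_force: [5.1, 16.8, 3.6]
finger_gap: 58.6
finger_force: 9.2
clock: 10.43
eef_pos: [566.8, -140.5, 153.7]
eef_rot: [3.136, 0.001, 2.864]
wrist_force: [5.9, 22.7, 2.7]
finger_gap: 58.6
finger_force: 11.8
pad+jaw 188 [25.8 27.  27.6 59.5 60.2]
jawtop 179 [40.1 52.4 64.6]
jawupper -v side 203 [40.8 52.6 64.3]
tail 372 [-270.3 -268.8 -266.5]
valve s [-57.8  12.3]
trig 612 [-109.2  -91.6  -70.5]
handle 442 [-138.4 -120.4 -110.3]
tcp s,t [-1.267e+02 -1.000e-01  1.537e+02] gap 58.37068040184519 yaw 2.864269376277601 F [ 7.3 22.4  3.2] 11.794562889263034
```

Stop found: the jaw closed 6.7 mm in one full stroke, with the trigger at its end stop at about 22 N. Second stroke: let it spring right out, then squeeze.

```bash
python3 -m handwheel '.046 .159 0 0 .38;.046 .159 0 0 .38;.046 .159 0 0 .38;.046 .159 0 0 .38;0 0 0 0 .38;0 0 0 0 .38;0 0 0 0 .38'; python3 -m handwheel '-.036 -.124 0 0 .38;-.036 -.124 0 0 .38;-.036 -.124 0 0 .38;-.036 -.124 0 0 .38;-.036 -.124 0 0 .38;0 0 0 0 .38;0 0 0 0 .38;0 0 0 0 .38'; python3 look.py
```

```text
clock: 11.07
eef_pos: [572.9, -118.3, 153.2]
eef_rot: [-3.141, -0.0, 2.863]
wrist_force: [0.1, 0.6, -0.3]
finger_gap: 58.2
finger_force: 0.0
clock: 11.73
eef_pos: [566.5, -140.3, 153.3]
eef_rot: [3.136, -0.0, 2.864]
wrist_force: [7.1, 21.2, -0.7]
finger_gap: 58.6
finger_force: 11.1
pad+jaw 182 [18.7 19.  19.2 52.4 54. ]
jawtop 177 [33.8 46.1 58.2]
jawupper -v side 215 [33.5 46.3 57.9]
tail 393 [-276.6 -275.6 -273.2]
valve s [-57.8  12.3]
trig 621 [-109.2  -91.6  -70.3]
handle 433 [-138.3 -121.  -110.5]
tcp s,t [-126.6    0.2  153.3] gap 58.693970182086815 yaw 2.863790901135291 F [ 7.5 21.6 -0.9] 11.074295989237726
```

```bash
python3 -m handwheel '.045 .155 0 0 .38;.045 .155 0 0 .38;.045 .155 0 0 .38;.045 .155 0 0 .38;0 0 0 0 .38;0 0 0 0 .38;0 0 0 0 .38'; python3 -m handwheel '-.036 -.124 0 0 .38;-.036 -.124 0 0 .38;-.036 -.124 0 0 .38;-.036 -.124 0 0 .38;-.036 -.124 0 0 .38;0 0 0 0 .38;0 0 0 0 .38;0 0 0 0 .38'; sed -i 's/s>16)/s>6)/' look.py; python3 look.py c3.png
```

```text
clock: 12.37
eef_pos: [573.0, -118.4, 153.4]
eef_rot: [-3.142, 0.0, 2.863]
wrist_force: [0.6, -0.4, 0.1]
finger_gap: 58.4
finger_force: 0.0
clock: 13.03
eef_pos: [566.7, -140.4, 153.5]
eef_rot: [3.136, 0.0, 2.864]
wrist_force: [7.6, 21.1, 0.3]
finger_gap: 58.5
finger_force: 11.1
pad+jaw 229 [ 6.   6.9  7.8 46.2 47.8]
jawtop 172 [27.1 39.3 51.2]
jawupper -v side 204 [28.  39.5 51.6]
tail 423 [-283.4 -281.5 -278.9]
valve s [-58.1  12.3]
trig 628 [-109.4  -91.8  -70.3]
handle 431 [-138.7 -120.9 -110.7]
tcp s,t [-1.266e+02  1.000e-01  1.535e+02] gap 58.328480227154074 yaw 2.8638021748562767 F [ 7.5 21.4  0.2] 11.102589215151966
```

View pics/c3.png

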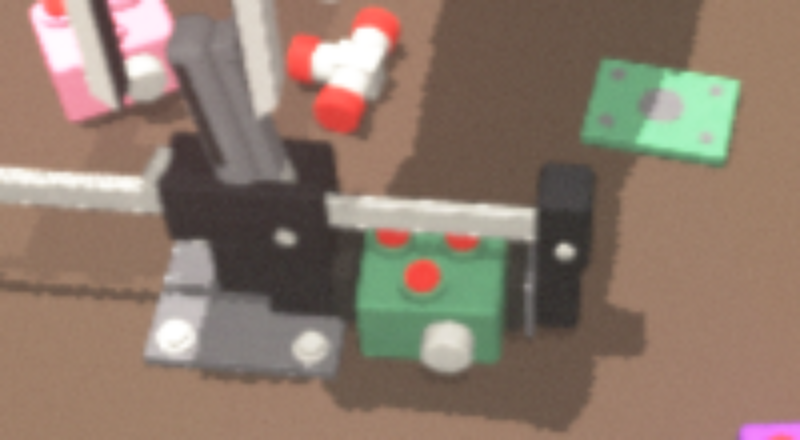

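The trigger is fully squeezed and the pad (crop x≈510) just reaches the valve, which is still upright. Fourth stroke in stages.

```bash
python3 -m handwheel '.045 .155 0 0 .38;.045 .155 0 0 .38;.045 .155 0 0 .38;.045 .155 0 0 .38;0 0 0 0 .38;0 0 0 0 .38;0 0 0 0 .38'; python3 -m handwheel '-.036 -.124 0 0 .38;-.036 -.124 0 0 .38;-.036 -.124 0 0 .38;0 0 0 0 .38;0 0 0 0 .38'; python3 -m handwheel '-.036 -.124 0 0 .38;0 0 0 0 .38;0 0 0 0 .38;0 0 0 0 .38'; python3 look.py; python3 -m handwheel '-.018 -.062 0 0 .38;0 0 0 0 .38;0 0 0 0 .38;0 0 0 0 .38'; python3 look.py
```

```text
clock: 13.67
eef_pos: [573.0, -118.4, 153.4]
eef_rot: [-3.141, -0.0, 2.863]
wrist_force: [-0.6, 0.2, -0.1]
finger_gap: 58.4
finger_force: 0.0
clock: 14.08
eef_pos: [568.8, -133.0, 153.7]
eef_rot: [3.14, 0.0, 2.863]
wrist_force: [0.6, 5.7, 2.9]
finger_gap: 58.3
finger_force: 3.3
clock: 14.42
eef_pos: [567.5, -137.3, 153.7]
eef_rot: [3.139, 0.0, 2.863]
wrist_force: [2.7, 9.2, 1.8]
finger_gap: 58.3
finger_force: 5.1
pad+jaw 200 [ 6.3  6.9  7.9 42.2 43.7]
jawtop 178 [22.7 35.2 47.2]
jawupper -v side 215 [22.4 34.1 46.9]
tail 434 [-287.8 -286.1 -283.3]
valve s [-58.5  10.4]
trig 598 [-108.8  -91.5  -70.4]
handle 413 [-139.2 -121.7 -110.5]
tcp s,t [-1.234e+02  1.000e-01  1.537e+02] gap 58.55841991493743 yaw 2.8630738020222544 F [2.  9.  1.9] 5.052261000964791
clock: 14.8
eef_pos: [567.0, -139.4, 153.6]
eef_rot: [3.139, 0.0, 2.863]
wrist_force: [4.3, 12.5, 1.2]
finger_gap: 58.4
finger_force: 6.3
pad+jaw 196 [ 6.1  6.7  7.6 42.1 43.1]
jawtop 176 [22.2 34.3 46.7]
jawupper -v side 213 [22.5 34.1 46.8]
tail 441 [-288.8 -286.9 -284. ]
valve s [-58.5  10.4]
trig 572 [-109.2  -92.4  -71.3]
handle 434 [-138.8 -121.5 -110.5]
tcp s,t [-1.256e+02  1.000e-01  1.536e+02] gap 58.3623309045211 yaw 2.863190955716835 F [ 3.4 11.6  1. ] 6.343489335849881
```

```bash
python3 -m handwheel '-.012 -.042 0 0 .38;0 0 0 0 .38;0 0 0 0 .38;0 0 0 0 .38'; python3 -m handwheel '-.006 -.02 0 0 .38;0 0 0 0 .38;0 0 0 0 .38;0 0 0 0 .38'; python3 look.py c4.png
```

```text
clock: 15.18
eef_pos: [566.7, -140.2, 153.5]
eef_rot: [3.137, 0.0, 2.864]
wrist_force: [5.9, 16.8, -0.0]
finger_gap: 58.3
finger_force: 9.1
clock: 15.52
eef_pos: [566.7, -140.3, 153.5]
eef_rot: [3.136, 0.0, 2.864]
wrist_force: [7.0, 22.4, 0.5]
finger_gap: 58.4
finger_force: 11.3
pad+jaw 191 [ 6.2  7.1  7.7 42.  42.4]
jawtop 178 [22.  33.9 46.3]
jawupper -v side 212 [22.5 34.1 46.5]
tail 442 [-288.5 -287.3 -283.6]
valve s [-58.5  10.4]
trig 609 [-109.1  -91.8  -70.4]
handle 437 [-138.7 -120.7 -110.4]
tcp s,t [-1.266e+02  1.000e-01  1.535e+02] gap 58.660290604769855 yaw 2.8638904442258015 F [ 7.6 21.6  0.5] 11.309516932815313
```

View pics/c4.png

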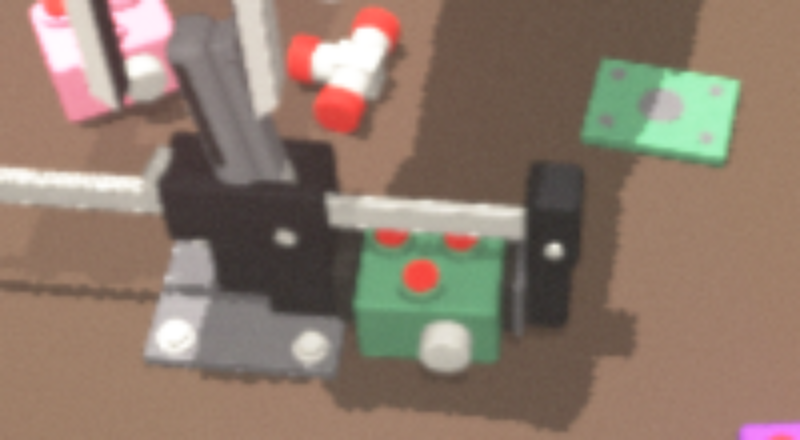

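The fourth full stroke has the valve slid onto the standing jaw, still upright. The force just before the stop was about 13 N, so the pad is about a quarter to a third squeezed. Fifth stroke, staged by force.

```bash
python3 -m handwheel '.045 .155 0 0 .38;.045 .155 0 0 .38;.045 .155 0 0 .38;.045 .155 0 0 .38;0 0 0 0 .38;0 0 0 0 .38;0 0 0 0 .38'; python3 look.py | head -3; python3 -m handwheel '-.036 -.124 0 0 .38;-.036 -.124 0 0 .38;-.036 -.124 0 0 .38;0 0 0 0 .38;0 0 0 0 .38;0 0 0 0 .38'; python3 look.py|grep -E 'jaw|tcp|valve';  python3 -m handwheel '-.018 -.062 0 0 .38;0 0 0 0 .38;0 0 0 0 .38;0 0 0 0 .38';python3 look.py|grep -E 'jaw|tcp|valve'
```

```text
clock: 16.15
eef_pos: [573.0, -118.4, 153.4]
eef_rot: [-3.141, -0.0, 2.863]
wrist_force: [0.4, 0.6, -0.0]
finger_gap: 58.5
finger_force: 0.0
pad+jaw 221 [ 6.   6.5  7.2 44.  45.2]
jawtop 173 [24.9 37.1 49.1]
jawupper -v side 214 [24.3 37.1 48.8]
clock: 16.7
eef_pos: [569.0, -132.4, 153.8]
eef_rot: [3.139, 0.0, 2.863]
wrist_force: [3.0, 10.5, 2.6]
finger_gap: 58.4
finger_force: 4.9
pad+jaw 198 [ 6.2  6.9  7.8 42.1 43.6]
jawtop 174 [22.5 34.7 47.1]
jawupper -v side 214 [22.5 34.1 46.8]
valve s [-58.5  10.4]
tcp s,t [-1.182e+02  1.000e-01  1.538e+02] gap 58.54150511821723 yaw 2.8630354745468334 F [1.9 9.5 2. ] 4.857794856070541
clock: 17.08
eef_pos: [568.4, -134.4, 153.8]
eef_rot: [3.139, 0.0, 2.863]
wrist_force: [3.0, 12.2, 2.7]
finger_gap: 58.4
finger_force: 6.3
pad+jaw 198 [ 6.1  6.7  7.6 41.9 42.4]
jawtop 176 [21.8 34.1 46. ]
jawupper -v side 212 [22.5 34.  46.5]
valve s [-58.6  10.4]
tcp s,t [-1.203e+02  1.000e-01  1.538e+02] gap 58.432732214092546 yaw 2.8632403882913744 F [ 3.5 12.   2.9] 6.289323979290202
```

```bash
python3 -m handwheel '-.018 -.062 0 0 .38;0 0 0 0 .38;0 0 0 0 .38;0 0 0 0 .38';python3 -m handwheel '-.012 -.042 0 0 .38;0 0 0 0 .38;0 0 0 0 .38;0 0 0 0 .38';python3 look.py|grep -E 'jaw|tcp|valve'
```

```text
clock: 17.47
eef_pos: [567.8, -136.5, 153.7]
eef_rot: [3.138, 0.0, 2.863]
wrist_force: [3.6, 14.6, 2.4]
finger_gap: 58.5
finger_force: 7.5
clock: 17.8
eef_pos: [567.4, -137.8, 153.7]
eef_rot: [3.137, 0.0, 2.864]
wrist_force: [5.3, 16.8, 2.0]
finger_gap: 58.4
finger_force: 8.6
pad+jaw 195 [ 6.1  6.6  7.3 40.3 41.6]
jawtop 177 [20.7 32.8 45.1]
jawupper -v side 212 [20.5 32.2 44.8]
valve s [-58.5  10.4]
tcp s,t [-1.239e+02  1.000e-01  1.537e+02] gap 58.41557964741365 yaw 2.8636322471623004 F [ 4.4 16.7  1.8] 8.568631173111498
```

```bash
python3 -m handwheel '-.017 -.058 0 0 .38;0 0 0 0 .38;0 0 0 0 .38;0 0 0 0 .38;0 0 0 0 .38;0 0 0 0 .38';python3 look.py c5.png
```

```text
clock: 18.35
eef_pos: [566.8, -139.8, 153.6]
eef_rot: [3.137, 0.0, 2.864]
wrist_force: [6.2, 18.3, 1.6]
finger_gap: 58.5
finger_force: 9.6
pad+jaw 183 [ 6.   6.5  7.1 39.8 40.3]
jawtop 171 [20.7 32.2 44.1]
jawupper -v side 210 [20.7 32.1 44.4]
tail 446 [-291.6 -289.  -286.1]
valve s [-58.5  10.4]
trig 603 [-109.2  -91.9  -70.5]
handle 433 [-138.8 -121.1 -110.5]
tcp s,t [-1.260e+02  1.000e-01  1.536e+02] gap 58.654290400323255 yaw 2.8637672379775876 F [ 6.2 18.6  1. ] 9.638739684596658
```

View pics/c5.png

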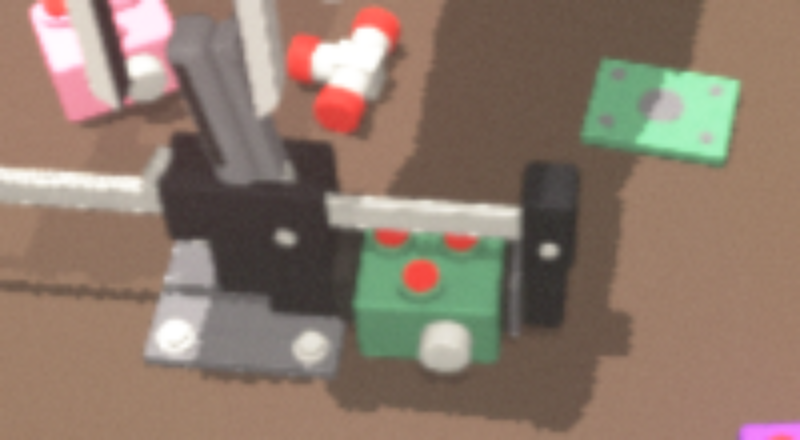

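The last view shows the valve upright and pressed against the standing jaw, with the pad visibly compressed. The trigger is held about 97 % squeezed at ~19.6 N, which puts the pad 4–5 mm squeezed, about half way. I'm handing it in.

```bash
python3 -c "
from cell import *
print(sign_off())"
```

```text
the job is handed in; nothing more can be done
None
```

I handed the job in with the green valve clamped upright against the standing jaw, the pad squeezed about half way (4–5 mm of 9, estimated from trigger force and jaw travel), and the trigger held about 97 % squeezed after four full strokes and a near-full fifth; the arm never went near the spanner, tee or flange.

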